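# Make up the cell-change kit and the soldering kit

### The arm

A 6-joint arm with a two-finger parallel gripper is mounted at the origin on a cart in front of the work surface, level with it; the furniture and walls round the work are solid. World frame = base frame: x ahead of the robot, y to its left, z up, the work surface at z = 0. Lengths are in m, angles in rad, forces in N, time in s.
With the tool pointing down it reaches from about 0.225 to 0.875 m from the base axis. Payload 3.4 kg.
Tool frame: the origin (TCP) lies at the very end of the fingers, on their centre line; the grasp point (between the pads) lies 19 mm behind it (manip.pinch_z is the distance from the TCP to the grasp point, in m); z points along the fingers, y is the line along which they close (so a half turn about z gives the same grasp; the last joint's range is limited). The gripper opens to 85 mm and grips with 20 to 120 N. Pads are 22 mm wide; open, the fingers measure 114 mm over their backs; the gripper's body (76 mm by 85 mm) begins 54 mm behind the grasp point. The pads swing forward as they close: fully open they stand 13 mm farther back than shut.
Start: joints at [1.2, 0.276, 1.505, -0, 1.361, -0.121], TCP at [0.142, 0.557, 0.231] pointing down, gripper open.
Joint ranges: [-2.89, 2.89], [-0.75, 2.08], [0.22, 2.7], [-1.18, 4.32], [0.11, 2.71], [-2.7, 2.7]. Speed limits (rad/s): [2.57, 2.57, 3.14, 3.14, 3.14, 3.14].

### API

Orientations are given as a unit quaternion [w, x, y, z].
In Python, from rig import manip gives the robot as it stands. The module is installed in compiled form; this text tells all that it offers.
- The arm moves only by the shell command python3 -m jog 'ROWS' [FORCE]. ROWS is JSON, a list of rows, each an object of numbers: "dx", "dy", "dz": the shift along the tool's x, y, z each as a share of 25 cm, from -1 to 1; "ax", "ay", "az": the turn, a rotation vector about the tool's x, y, z each as a share of 90 degrees, from -1 to 1; "grip": the opening, from -1 (shut) to 1 (fully open), so that 0 is half open. A call has 1 to 5 rows; each row is the pose to reach, as a shift and turn from the pose commanded when the call began, along the tool's axes at that moment; what a row does not reach only later rows make up. A row lasts 1/12 s, in which the tool goes at most 41.7 mm and 7.16 degrees, less where a joint would pass 70% of its speed; a pose out of reach is approached as far as the arm can. A call with a number of a shift or a turn outside -1 to 1 is refused whole. A call with a gripper value outside its range is refused whole. The fingers move at their own pace and stop on an object; FORCE is the grip in N (left out, the last holds). Time passes only in rows, so rows that repeat a pose let the fingers close. It gives the time, the measured TCP pose, the force, the opening and the grip force at its end, in the units of the state.
- manip.get_state(): the state, without advancing time (a new reading comes with each control period).
- manip.get_image(name): name is "side" or "top"; returns a dict with "img" (420x560x3 uint8, red, green, blue), "mtx" (3x3 intrinsics, pixels), "world_to_cam" (4x4, takes a point from world to camera coordinates). Camera axes: x right, y down, z forward; pixel columns grow to the right and rows downward; lengths in m; the calibration is good to about 2 mm. A picture is of the moment at which its call begins. There is no depth.
- manip.sign_off(): hands the job in; it is judged then, once.
The state is a dict: "clock": time; "qpos": joint angles; "qd": joint speeds; "effort": joint torques, N m; "position": TCP position; "ee_rot": TCP orientation; "contact_force": force on the tool from outside, world axes, zero at the start; "moment": the same for the moment, N m; "width": finger opening in m; "gripper_force": force on a finger pad.
Only numpy, scipy, OpenCV 4.12 (cv2) and the standard library are available. Lean on these libraries where they do the work, as an engineer would, in place of code of your own. Each camera call takes 0.05 s, during which the arm holds its last target. There are 200 camera calls.

### The job

Make up two kits in the grey trays from the stock on the bench. In the tray with three recesses lay the thick black screwdriver in the long middle recess and one AA cell in each of the two shorter outer recesses; in the tray with two recesses lay the flux syringe in the long recess and the blue solder spool flat in the square one, each thing down on the floor of its recess and the long things lengthwise. Leave the slim screwdriver, the marker pen and the black tape where they lie.

Things in the scene. Friction and masses are not known exactly. Their poses are not given: they have to be found in the camera images.
- cell_tray: Grey tray, THREE dark-floored recesses, fixed; 116 (its x) x 154 (y) x 7 mm. Origin: centre of underside, z up. Recess floors 2.5 mm, tops of the 4 mm walls and of the solid shoulders beside short recesses 7 mm above the underside. Recesses are 46 mm wide (y) and long along x: the middle one (screwdriver) at x=0, y=0, 108 mm long; the outer two (a cell each) at x=0, y=+50 and y=-50 mm, 72 mm long.
- solder_tray: Grey tray, TWO dark-floored recesses, fixed; 146 (its x) x 124 (y) x 7 mm. Origin: centre of underside, z up. Recess floors 2.5 mm, tops of the 4 mm walls and solid shoulders 7 mm above the underside. Long recess (syringe): 46 mm wide (y), 138 mm long (x), centred at x=0, y=-35 mm. Square recess (spool): 66 x 66 mm, centred at x=0, y=+25 mm, with shoulders at both x ends.
- driver_mid (a point): Middle of the thick short screwdriver (black with a yellow band), lying on the bench: 86 mm long along its y, 18 mm wide (x), 16 mm high, z up; the point is half-way along and half-way up. Grasp it across its width at this point. About 35 g.
- cell_1_mid (a point): Middle of one AA cell (blue with a gold end), lying on its side: 51 mm long along its y, 15 mm wide (x), 15 mm high, z up; it does not roll. Grasp across. About 23 g. The two cells are alike and either may go in either cell recess.
- cell_2_mid (a point): Middle of the other, identical AA cell: 51 mm long along its y, 15 mm wide and high, z up.
- spool_mid (a point): Middle of the spool of solder (blue flanges, grey winding), lying flat on one flange: flanges 45 mm in diameter, 26 mm high, z up along its axis; the upper flange is the top 4 mm, the hub between the flanges is narrower (24 mm). Grasp by the flanges. About 110 g.
- syringe_mid (a point): Middle of the flux syringe (white barrel, amber ends), lying on its side: 116 mm long along its y, 17 mm wide (x), 17 mm high, z up; it does not roll. Grasp across its middle.
- slim_driver_mid (a point): Bystander: slim black precision screwdriver with a disc cap, 93 mm long (y), 20 mm at the cap; not wanted in either kit, leave it where it lies.
- marker_mid (a point): Bystander: white and red marker pen, 135 mm long (y), 17 mm thick; leave it where it lies.
- black_tape_mid (a point): Bystander: roll of black tape lying flat, 64 mm in diameter, 19 mm high; leave it where it lies.

How it is judged:
By the outcome, as a careful person would: the job done as asked, in the order asked, and still so for the second after the job is handed in, with the robot touching nothing.
It also fails if it takes over 112 s, if anything falls off the work surface, if the arm or the gripper's body presses on something with over 40 N, if the wrist force passes 120 N, or if a joint passes its speed limit or range.

## Working session

There is one attempt and no reset: what is moved stays moved. The work goes in short steps, Python scripts to look and compute and a shell command to move; the robot and the scene stay as the last step left them, time stands still between calls to the robot, and variables do not carry over. Pictures are saved under pics/ and viewed, at most 14 in all, crops included, and the job is handed in when it is done.

```bash
mkdir -p pics; python3 - <<'E'
from rig import manip
import cv2,numpy as np
for n in("top","side"):
    d=manip.get_image(n); cv2.imwrite(f"pics/{n}0.png",cv2.cvtColor(d["img"],cv2.COLOR_RGB2BGR))
    print(n,d["mtx"].round(1).tolist(),d["world_to_cam"].round(4).tolist())
print(manip.get_state(),manip.pinch_z)
E
```

```text
top [[516.3, 0.0, 281.4], [0.0, 516.3, 209.4], [0.0, 0.0, 1.0]] [[0.0209, -0.9997, 0.0123, -0.026], [-0.9833, -0.0227, -0.1805, 0.5236], [0.1807, -0.0083, -0.9835, 1.4024], [0.0, 0.0, 0.0, 1.0]]
side [[384.7, 0.0, 278.1], [0.0, 384.7, 210.9], [0.0, 0.0, 1.0]] [[-0.9968, 0.0781, -0.0149, 0.5108], [0.0611, 0.632, -0.7725, 0.0128], [-0.0509, -0.771, -0.6348, 1.1866], [0.0, 0.0, 0.0, 1.0]]
{'clock': 0.1, 'qpos': array([ 1.19999178e+00,  2.76534547e-01,  1.50597152e+00, -1.27238793e-05,
        1.36069151e+00, -1.20996809e-01]), 'qd': array([ 0.00107713, -0.00059664, -0.00392483, -0.00156608,  0.00202882,
        0.0002822 ]), 'effort': array([ 9.13128406e-04, -4.17700374e+01, -2.46403241e+01, -2.06603422e-04,
        5.62223882e-03,  7.01446496e-06]), 'position': array([0.14199389, 0.55672779, 0.23053856]), 'ee_rot': array([-1.89309373e-04,  1.24577988e-01,  9.92209495e-01, -7.79836587e-04]), 'contact_force': array([ 6.02936448e-04,  4.98035819e-01, -9.24732643e-01]), 'moment': array([ 0.01286101,  0.02124421, -0.01355258]), 'gripper_force': 0.0, 'width': 0.08548308131084076} 0.0187
```

View pics/top0.png

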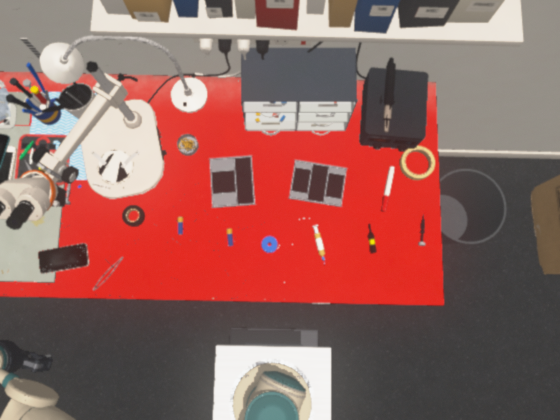

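View pics/side0.png

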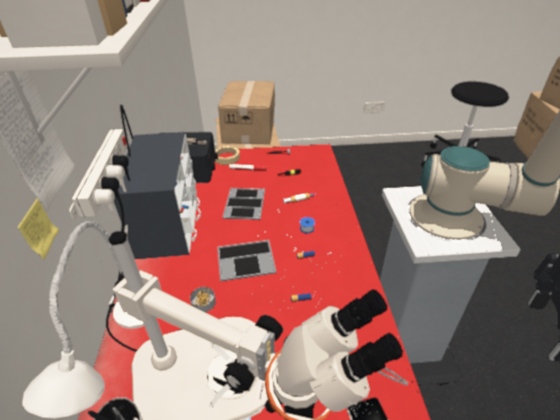

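The top view shows the trays at (232,181) (two recesses) and (318,183) (three). The cells are at (180,226) and (229,237), spool (269,244), syringe (319,243), thick driver (372,239), slim driver (422,231), marker (389,185) and tape (133,215). I'll enlarge the stock area to read positions off it.

```bash
cat > h.py <<'E'
from rig import manip
import cv2,numpy as np
def cam(n): d=manip.get_image(n); return d["img"],d["mtx"],d["world_to_cam"]
def back(px,z,K,T):
    px=np.atleast_2d(px).astype(float); r=np.c_[px,np.ones(len(px))]@np.linalg.inv(K).T@T[:3,:3]
    c=-T[:3,:3].T@T[:3,3]; return (c+r*((z-c[2])/r[:,2])[:,None])[:,:2]
def proj(p,K,T):
    q=np.atleast_2d(p)@T[:3,:3].T+T[:3,3]; q=q@K.T; return q[:,:2]/q[:,2:]
def crop(img,x,y,w,h,s,name):
    cv2.imwrite("pics/"+name,cv2.cvtColor(cv2.resize(img[y:y+h,x:x+w],None,fx=s,fy=s,interpolation=cv2.INTER_CUBIC),cv2.COLOR_RGB2BGR))
E
python3 - <<'E'
from h import *
img,K,T=cam("top")
crop(img,165,150,265,120,3,"c1.png")
m=~((img[...,0]>150)&(img[...,1]<70)&(img[...,2]<70))
m=m.astype(np.uint8); n,l,st,ce=cv2.connectedComponentsWithStats(m,connectivity=4)
for i in range(1,n):
    x,y,w,h,a=st[i]
    if 25<a<4000 and 110<x<435 and 140<y<270:
        pts=np.argwhere(l==i)[:,::-1]
        z=.007 if a>900 else .008
        W=back(pts,z,K,T)*1000
        (cx,cy),(rw,rh),an=cv2.minAreaRect(W.astype(np.float32))
        e,v=np.linalg.eigh(np.cov(W.T))
        print((x,y,w,h,a),"mean",W.mean(0).round(1),"rect",round(cx,1),round(cy,1),round(rw,1),round(rh,1),round(an,1),"axis deg",np.degrees(np.arctan2(v[1,1],v[0,1])).round(1), np.sqrt(e).round(1))
E
```

```text
(np.int32(208), np.int32(154), np.int32(48), np.int32(54), np.int32(2268)) mean [612.7 132. ] rect 613.3 132.3 153.0 129.6 5.8 axis deg -173.9 [37.3 44.3]
(np.int32(288), np.int32(159), np.int32(60), np.int32(48), np.int32(2243)) mean [ 613.3 -118.9] rect 613.7 -119.2 159.5 123.4 81.9 axis deg 81.8 [35.6 46. ]
(np.int32(383), np.int32(165), np.int32(12), np.int32(32), np.int32(223)) mean [ 624.1 -327.7] rect 625.1 -328.0 20.6 96.3 78.0 axis deg 168.2 [ 5.9 27.2]
(np.int32(122), np.int32(205), np.int32(23), np.int32(22), np.int32(324)) mean [503.6 410.4] rect 503.1 410.1 63.0 57.8 47.3 axis deg 60.2 [16.4 17.9]
(np.int32(177), np.int32(216), np.int32(7), np.int32(19), np.int32(115)) mean [480.  275.7] rect 479.3 274.7 52.5 17.2 3.2 axis deg -177.5 [ 5.1 15.6]
(np.int32(418), np.int32(217), np.int32(8), np.int32(29), np.int32(105)) mean [ 471.9 -419.9] rect 477.6 -418.8 20.1 81.9 88.3 axis deg 175.7 [ 4.2 25.7]
(np.int32(312), np.int32(224), np.int32(14), np.int32(41), np.int32(267)) mean [ 438.8 -123.9] rect 434.1 -125.1 117.8 23.0 14.4 axis deg -165.9 [ 5.9 30.3]
(np.int32(368), np.int32(224), np.int32(8), np.int32(29), np.int32(139)) mean [ 446.4 -274.1] rect 454.1 -274.5 20.1 80.6 89.5 axis deg -171.5 [ 4.9 20.3]
(np.int32(226), np.int32(228), np.int32(9), np.int32(19), np.int32(120)) mean [448.4 131.6] rect 448.2 130.4 52.7 20.8 7.0 axis deg -172.6 [ 5.4 15.5]
(np.int32(261), np.int32(235), np.int32(20), np.int32(19), np.int32(279)) mean [430.2  17. ] rect 431.1 17.8 52.6 50.5 46.3 axis deg 52.1 [13.3 13.9]
```

View pics/c1.png

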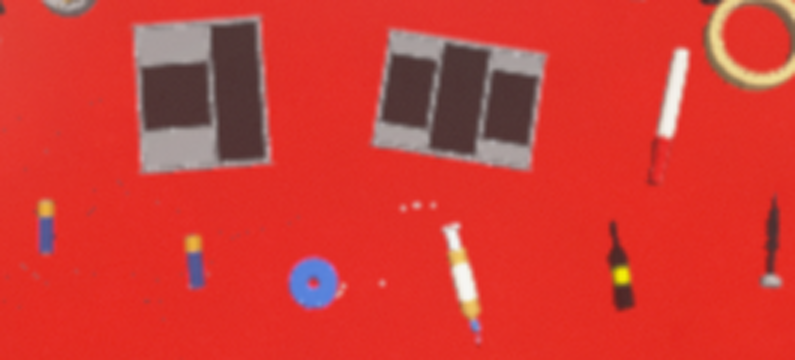

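All the sizes fit: the trays measure about 153x130 and 159x123, the syringe 118 and the cells 52. I'll write a planner that prints the shares for a chain of waypoints.

```bash
cat > plan.py <<'E'
# usage: plan.py "x,y,z,psi" ...  (mm, deg; psi = world angle of tool y). Prints shares per call from the measured pose.
import sys,numpy as np
from rig import manip
from scipy.spatial.transform import Rotation as R
s=manip.get_state(); q=s["ee_rot"]; M=R.from_quat(np.r_[q[1:],q[0]]).as_matrix()
p=s["position"]*1000; psi=np.degrees(np.arctan2(M[1,1],M[0,1]))
print("now",p.round(1),round(psi,1),"tilt",np.degrees(np.arccos(-M[2,2])).round(2),"t",s["clock"],"w",s["width"],"f",s["contact_force"].round(1))
for a in sys.argv[1:]:
    x,y,z,g=map(float,a.split(",")); d=np.array([x,y,z])-p; n=max(1,int(np.ceil(np.linalg.norm(d)/190)))
    dp=g-psi; az=-dp/90
    for i in range(n):
        t=np.radians(psi if i==0 else g); ax=np.array([-np.sin(t),np.cos(t),0]); ay=np.array([np.cos(t),np.sin(t),0])
        e=d/n/250
        print("  dx %.3f dy %.3f dz %.3f az %.3f rows>=%.1f"%(ax@e,ay@e,-e[2],az if i==0 else 0,max(np.linalg.norm(d)/n/41.7,abs(dp)/7.16 if i==0 else 0)))
    p=np.array([x,y,z]);psi=g
E
python3 plan.py 455,-273,200,98.5
```

```text
now [142.  556.8 230.6] 75.7 tilt 0.08 t 0.15 w 0.08544152443364578 f [1.1 0.4 1.1]
  dx -0.407 dy -0.581 dz 0.025 az -0.253 rows>=4.3
  dx -0.150 dy -0.694 dz 0.025 az 0.000 rows>=4.3
  dx -0.150 dy -0.694 dz 0.025 az 0.000 rows>=4.3
  dx -0.150 dy -0.694 dz 0.025 az 0.000 rows>=4.3
  dx -0.150 dy -0.694 dz 0.025 az 0.000 rows>=4.3
```

```bash

python3 -m jog '[{"dx":-0.407,"dy":-0.581,"dz":0.025,"az":-0.253,"grip":0},{"dx":-0.407,"dy":-0.581,"dz":0.025,"az":-0.253,"grip":0},{"dx":-0.407,"dy":-0.581,"dz":0.025,"az":-0.253,"grip":0},{"dx":-0.407,"dy":-0.581,"dz":0.025,"az":-0.253,"grip":0},{"dx":-0.407,"dy":-0.581,"dz":0.025,"az":-0.253,"grip":0}]' 40
python3 -m jog '[{"dx":-0.15,"dy":-0.694,"dz":0.025,"grip":0},{"dx":-0.15,"dy":-0.694,"dz":0.025,"grip":0},{"dx":-0.15,"dy":-0.694,"dz":0.025,"grip":0},{"dx":-0.15,"dy":-0.694,"dz":0.025,"grip":0},{"dx":-0.15,"dy":-0.694,"dz":0.025,"grip":0}]'
python3 plan.py 455,-273,200,98.5
```

```text
now [142.  556.8 230.6] 75.7 tilt 0.08 t 0.15 w 0.08544152443364578 f [1.1 0.4 1.1]
  dx -0.407 dy -0.581 dz 0.025 az -0.253 rows>=4.3
  dx -0.150 dy -0.694 dz 0.025 az 0.000 rows>=4.3
  dx -0.150 dy -0.694 dz 0.025 az 0.000 rows>=4.3
  dx -0.150 dy -0.694 dz 0.025 az 0.000 rows>=4.3
  dx -0.150 dy -0.694 dz 0.025 az 0.000 rows>=4.3schema error: expected keys dx, dy, dz, ax, ay, az, grip
schema error: expected keys dx, dy, dz, ax, ay, az, grip
```

```bash

python3 -m jog '[{"dx":-0.407,"dy":-0.581,"dz":0.025,"ax":0,"ay":0,"az":-0.253,"grip":0},{"dx":-0.407,"dy":-0.581,"dz":0.025,"ax":0,"ay":0,"az":-0.253,"grip":0},{"dx":-0.407,"dy":-0.581,"dz":0.025,"ax":0,"ay":0,"az":-0.253,"grip":0},{"dx":-0.407,"dy":-0.581,"dz":0.025,"ax":0,"ay":0,"az":-0.253,"grip":0},{"dx":-0.407,"dy":-0.581,"dz":0.025,"ax":0,"ay":0,"az":-0.253,"grip":0}]' 40
python3 -m jog '[{"dx":-0.15,"dy":-0.694,"dz":0.025,"ax":0,"ay":0,"az":0,"grip":0},{"dx":-0.15,"dy":-0.694,"dz":0.025,"ax":0,"ay":0,"az":0,"grip":0},{"dx":-0.15,"dy":-0.694,"dz":0.025,"ax":0,"ay":0,"az":0,"grip":0},{"dx":-0.15,"dy":-0.694,"dz":0.025,"ax":0,"ay":0,"az":0,"grip":0},{"dx":-0.15,"dy":-0.694,"dz":0.025,"ax":0,"ay":0,"az":0,"grip":0}]'
python3 plan.py 455,-273,200,98.5
```

```text
clock: 0.57
position: [0.2049, 0.3859, 0.2244]
ee_rot: [-0.0, -0.073, 0.997, -0.002]
contact_force: [0.0, 0.8, -0.5]
width: 0.0426
gripper_force: 0.0
clock: 0.98
position: [0.2682, 0.2208, 0.2185]
ee_rot: [0.0, -0.071, 0.997, -0.002]
contact_force: [-0.7, 0.7, -0.7]
width: 0.0422
gripper_force: 0.0
now [268.2 220.8 218.5] 98.2 tilt 0.18 t 0.9833 w 0.042186532409224306 f [-0.7  0.7 -0.7]
  dx -0.153 dy -0.687 dz 0.025 az -0.003 rows>=4.2
  dx -0.149 dy -0.688 dz 0.025 az 0.000 rows>=4.2
  dx -0.149 dy -0.688 dz 0.025 az 0.000 rows>=4.2
```

```bash

python3 -m jog '[{"dx":-0.15,"dy":-0.69,"dz":0.025,"ax":0,"ay":0,"az":0,"grip":0},{"dx":-0.15,"dy":-0.69,"dz":0.025,"ax":0,"ay":0,"az":0,"grip":0},{"dx":-0.15,"dy":-0.69,"dz":0.025,"ax":0,"ay":0,"az":0,"grip":0},{"dx":-0.15,"dy":-0.69,"dz":0.025,"ax":0,"ay":0,"az":0,"grip":0},{"dx":-0.15,"dy":-0.69,"dz":0.025,"ax":0,"ay":0,"az":0,"grip":0}]' >/dev/null
python3 -m jog '[{"dx":-0.15,"dy":-0.69,"dz":0.1,"ax":0,"ay":0,"az":0,"grip":0},{"dx":-0.15,"dy":-0.69,"dz":0.1,"ax":0,"ay":0,"az":0,"grip":0},{"dx":-0.15,"dy":-0.69,"dz":0.1,"ax":0,"ay":0,"az":0,"grip":0},{"dx":-0.15,"dy":-0.69,"dz":0.1,"ax":0,"ay":0,"az":0,"grip":0},{"dx":-0.15,"dy":-0.69,"dz":0.1,"ax":0,"ay":0,"az":0,"grip":0}]' >/dev/null
python3 -m jog '[{"dx":-0.15,"dy":-0.69,"dz":0.4,"ax":0,"ay":0,"az":0,"grip":0},{"dx":-0.15,"dy":-0.69,"dz":0.4,"ax":0,"ay":0,"az":0,"grip":0},{"dx":-0.15,"dy":-0.69,"dz":0.4,"ax":0,"ay":0,"az":0,"grip":0},{"dx":-0.15,"dy":-0.69,"dz":0.4,"ax":0,"ay":0,"az":0,"grip":0},{"dx":-0.15,"dy":-0.69,"dz":0.4,"ax":0,"ay":0,"az":0,"grip":0}]' >/dev/null
python3 -m jog '[{"dx":0,"dy":0,"dz":0,"ax":0,"ay":0,"az":0,"grip":0},{"dx":0,"dy":0,"dz":0,"ax":0,"ay":0,"az":0,"grip":0}]' 
python3 plan.py 455,-273,4.5,98.5
python3 - <<'E'
from h import *
img,K,T=cam("side"); crop(img,230,120,140,100,5,"s1.png")
E
```

```text
clock: 2.4
position: [0.4548, -0.2706, 0.0858]
ee_rot: [-0.001, -0.073, 0.997, 0.001]
contact_force: [-0.5, 1.2, 0.2]
width: 0.0426
gripper_force: 0.0
now [ 454.8 -270.6   85.8] 98.3 tilt 0.2 t 2.4 w 0.0425553694067315 f [-0.5  1.2  0.2]
  dx 0.000 dy -0.010 dz 0.325 az -0.002 rows>=2.0
```

View pics/s1.png

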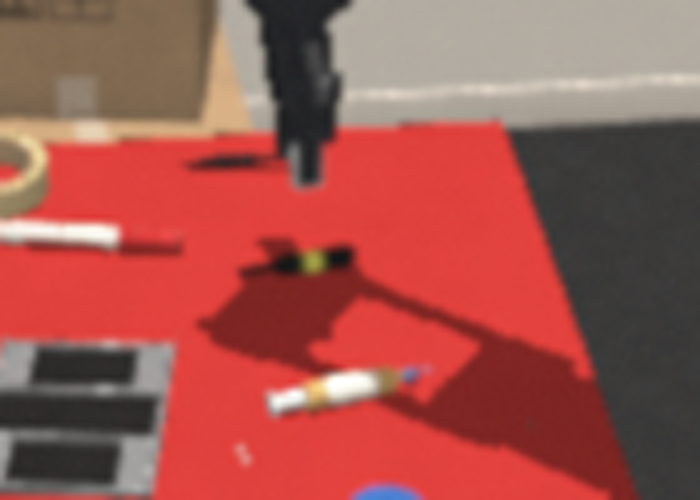

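The gripper (tip at crop 305,185) stands straight above the driver, between handle middle and shaft (crop 300,262), so I'll descend and grip.

```bash

python3 -m jog '[{"dx":0,"dy":-0.01,"dz":0.15,"ax":0,"ay":0,"az":0,"grip":0},{"dx":0,"dy":-0.01,"dz":0.24,"ax":0,"ay":0,"az":0,"grip":0},{"dx":0,"dy":-0.01,"dz":0.3,"ax":0,"ay":0,"az":0,"grip":0},{"dx":0,"dy":-0.01,"dz":0.325,"ax":0,"ay":0,"az":0,"grip":0},{"dx":0,"dy":-0.01,"dz":0.325,"ax":0,"ay":0,"az":0,"grip":0}]' 40
python3 -m jog '[{"dx":0,"dy":0,"dz":0,"ax":0,"ay":0,"az":0,"grip":-1},{"dx":0,"dy":0,"dz":0,"ax":0,"ay":0,"az":0,"grip":-1},{"dx":0,"dy":0,"dz":0,"ax":0,"ay":0,"az":0,"grip":-1},{"dx":0,"dy":0,"dz":0,"ax":0,"ay":0,"az":0,"grip":-1},{"dx":0,"dy":0,"dz":0,"ax":0,"ay":0,"az":0,"grip":-1}]' 40
```

```text
clock: 2.87
position: [0.4544, -0.2708, 0.0059]
ee_rot: [-0.001, -0.074, 0.997, 0.001]
contact_force: [-0.2, -0.7, -0.3]
width: 0.043
gripper_force: 0.0
clock: 3.28
position: [0.4563, -0.273, 0.008]
ee_rot: [0.001, -0.074, 0.997, -0.001]
contact_force: [-0.3, 1.9, 6.3]
width: 0.0164
gripper_force: 40.5
```

```bash

python3 -m jog '[{"dx":0,"dy":0,"dz":-0.1,"ax":0,"ay":0,"az":0,"grip":-1},{"dx":0,"dy":0,"dz":-0.25,"ax":0,"ay":0,"az":0,"grip":-1},{"dx":0,"dy":0,"dz":-0.3,"ax":0,"ay":0,"az":0,"grip":-1},{"dx":0,"dy":0,"dz":-0.3,"ax":0,"ay":0,"az":0,"grip":-1}]' 40
python3 plan.py 613.5,-119,80,81.8 613.5,-119,14,81.8
python3 - <<'E'
from h import *
img,K,T=cam("side"); crop(img,230,120,140,100,5,"s2.png")
E
```

```text
clock: 3.62
position: [0.4577, -0.2745, 0.0855]
ee_rot: [0.003, -0.074, 0.997, -0.003]
contact_force: [0.5, -0.4, 0.0]
width: 0.016
gripper_force: 39.7
now [ 457.7 -274.5   85.5] 98.5 tilt 0.52 t 3.6167 w 0.01600031088599462 f [ 0.5 -0.4  0. ]
  dx -0.354 dy 0.262 dz 0.011 az 0.185 rows>=2.6
  dx -0.264 dy 0.352 dz 0.011 az 0.000 rows>=2.6
  dx 0.000 dy 0.000 dz 0.264 az -0.000 rows>=1.6
```

View pics/s2.png

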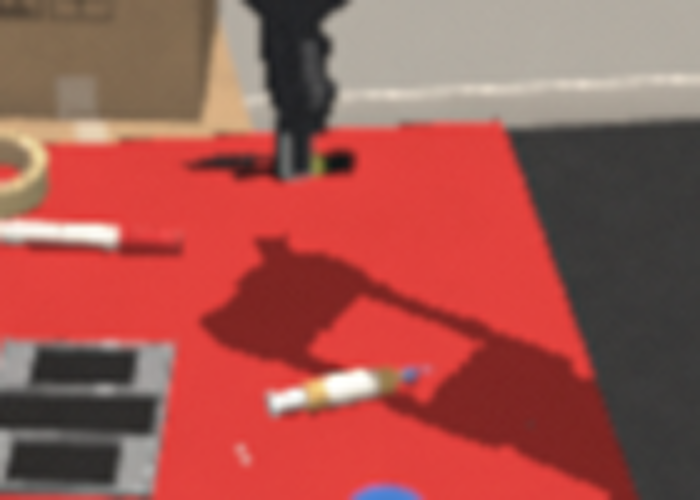

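The driver is level and held near its middle (crop 293,165). Next it goes to the middle recess.

```bash

python3 -m jog '[{"dx":-0.354,"dy":0.262,"dz":0.01,"ax":0,"ay":0,"az":0.185,"grip":-1},{"dx":-0.354,"dy":0.262,"dz":0.01,"ax":0,"ay":0,"az":0.185,"grip":-1},{"dx":-0.354,"dy":0.262,"dz":0.01,"ax":0,"ay":0,"az":0.185,"grip":-1},{"dx":-0.354,"dy":0.262,"dz":0.01,"ax":0,"ay":0,"az":0.185,"grip":-1}]' 40 >/dev/null
python3 -m jog '[{"dx":-0.264,"dy":0.352,"dz":0.01,"ax":0,"ay":0,"az":0,"grip":-1},{"dx":-0.264,"dy":0.352,"dz":0.01,"ax":0,"ay":0,"az":0,"grip":-1},{"dx":-0.264,"dy":0.352,"dz":0.01,"ax":0,"ay":0,"az":0,"grip":-1},{"dx":-0.264,"dy":0.352,"dz":0.01,"ax":0,"ay":0,"az":0,"grip":-1},{"dx":-0.264,"dy":0.352,"dz":0.01,"ax":0,"ay":0,"az":0,"grip":-1}]' 
python3 plan.py 613.5,-119,14,81.8
python3 - <<'E'
from h import *
img,K,T=cam("side"); crop(img,210,140,120,90,6,"s3.png")
E
```

```text
clock: 4.42
position: [0.6104, -0.1159, 0.0744]
ee_rot: [-0.002, 0.07, 0.998, 0.0]
contact_force: [-0.1, -0.2, -0.2]
width: 0.0163
gripper_force: 39.8
now [ 610.4 -115.9   74.4] 82.0 tilt 0.19 t 4.4167 w 0.016264823190012746 f [-0.1 -0.2 -0.2]
  dx -0.014 dy -0.010 dz 0.242 az 0.002 rows>=1.5
```

View pics/s3.png

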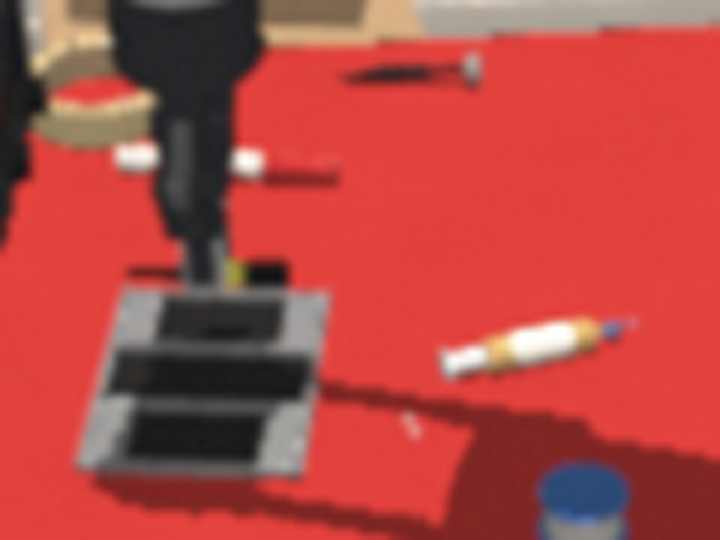

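The driver hangs level over the tray (crop 205,272), lined up with the recesses. Now I'll lower it.

```bash

python3 -m jog '[{"dx":-0.01,"dy":-0.006,"dz":0.1,"ax":0,"ay":0,"az":0,"grip":-1},{"dx":-0.01,"dy":-0.006,"dz":0.18,"ax":0,"ay":0,"az":0,"grip":-1},{"dx":-0.01,"dy":-0.006,"dz":0.24,"ax":0,"ay":0,"az":0,"grip":-1},{"dx":-0.01,"dy":-0.006,"dz":0.24,"ax":0,"ay":0,"az":0,"grip":-1},{"dx":-0.01,"dy":-0.006,"dz":0.24,"ax":0,"ay":0,"az":0,"grip":-1}]' 40
python3 -m jog '[{"dx":0,"dy":0,"dz":0,"ax":0,"ay":0,"az":0,"grip":-1}]'
```

```text
clock: 4.88
position: [0.6112, -0.1198, 0.0153]
ee_rot: [-0.002, 0.072, 0.997, 0.0]
contact_force: [0.3, 0.2, -0.7]
width: 0.0159
gripper_force: 39.8
clock: 4.97
position: [0.6131, -0.1199, 0.0169]
ee_rot: [0.0, 0.072, 0.997, -0.0]
contact_force: [0.3, 0.4, 0.4]
width: 0.0159
gripper_force: 39.8
```

```bash

for i in 1; do python3 -m jog '[{"dx":0,"dy":0,"dz":0.012,"ax":0,"ay":0,"az":0,"grip":-1},{"dx":0,"dy":0,"dz":0.012,"ax":0,"ay":0,"az":0,"grip":-1}]'|egrep 'pos|cont'; done
python3 -m jog '[{"dx":0,"dy":0,"dz":0.006,"ax":0,"ay":0,"az":0,"grip":-1},{"dx":0,"dy":0,"dz":0.006,"ax":0,"ay":0,"az":0,"grip":-1}]'|egrep 'pos|cont'
python3 -m jog '[{"dx":0,"dy":0,"dz":0.004,"ax":0,"ay":0,"az":0,"grip":-1},{"dx":0,"dy":0,"dz":0.004,"ax":0,"ay":0,"az":0,"grip":-1}]'|egrep 'pos|cont'
```

```text
position: [0.6136, -0.1194, 0.0141]
contact_force: [-0.2, -0.3, -0.2]
position: [0.6134, -0.119, 0.0121]
contact_force: [0.1, -0.0, -0.6]
position: [0.6132, -0.1188, 0.0108]
contact_force: [-0.3, -0.1, -0.1]
```

```bash

python3 -m jog '[{"dx":0,"dy":0,"dz":0.004,"ax":0,"ay":0,"az":0,"grip":-1},{"dx":0,"dy":0,"dz":0.004,"ax":0,"ay":0,"az":0,"grip":-1}]'|egrep 'pos|cont'
python3 -m jog '[{"dx":0,"dy":0,"dz":0.004,"ax":0,"ay":0,"az":0,"grip":-1},{"dx":0,"dy":0,"dz":0.004,"ax":0,"ay":0,"az":0,"grip":-1}]'|egrep 'pos|cont'
```

```text
position: [0.6134, -0.1189, 0.0105]
contact_force: [-1.1, 0.1, 4.6]
position: [0.6133, -0.1189, 0.0105]
contact_force: [-2.8, 1.5, 9.8]
```

The driver is on the floor, so I'll release a little and rise. After that, cell 1 at (448,131).

```bash

python3 -m jog '[{"dx":0,"dy":0,"dz":-0.006,"ax":0,"ay":0,"az":0,"grip":-0.2},{"dx":0,"dy":0,"dz":-0.006,"ax":0,"ay":0,"az":0,"grip":-0.2},{"dx":0,"dy":0,"dz":-0.006,"ax":0,"ay":0,"az":0,"grip":-0.2}]'|egrep 'pos|cont|wid'
python3 -m jog '[{"dx":0,"dy":0,"dz":-0.15,"ax":0,"ay":0,"az":0,"grip":-0.2},{"dx":0,"dy":0,"dz":-0.3,"ax":0,"ay":0,"az":0,"grip":-0.2},{"dx":0,"dy":0,"dz":-0.35,"ax":0,"ay":0,"az":0,"grip":-0.2},{"dx":0,"dy":0,"dz":-0.35,"ax":0,"ay":0,"az":0,"grip":-0.2}]'|egrep 'pos|cont|wid'
python3 plan.py 448.3,131,90,97 448.3,131,5,97
```

```text
position: [0.6133, -0.1189, 0.0102]
contact_force: [0.1, -1.4, -0.8]
width: 0.0344
position: [0.6162, -0.1198, 0.1019]
contact_force: [-0.7, 0.4, -0.4]
width: 0.0339
now [ 616.2 -119.8  101.9] 81.8 tilt 0.48 t 6.3833 w 0.03394679795546775 f [-0.7  0.4 -0.4]
  dx 0.404 dy 0.449 dz 0.024 az -0.169 rows>=3.6
  dx 0.272 dy 0.539 dz 0.024 az 0.000 rows>=3.6
  dx 0.000 dy 0.000 dz 0.340 az -0.000 rows>=2.0
```

```bash

python3 -m jog '[{"dx":0.404,"dy":0.449,"dz":0.02,"ax":0,"ay":0,"az":-0.169,"grip":0},{"dx":0.404,"dy":0.449,"dz":0.02,"ax":0,"ay":0,"az":-0.169,"grip":0},{"dx":0.404,"dy":0.449,"dz":0.02,"ax":0,"ay":0,"az":-0.169,"grip":0},{"dx":0.404,"dy":0.449,"dz":0.02,"ax":0,"ay":0,"az":-0.169,"grip":0}]'>/dev/null
python3 -m jog '[{"dx":0.272,"dy":0.539,"dz":0.02,"ax":0,"ay":0,"az":0,"grip":0},{"dx":0.272,"dy":0.539,"dz":0.02,"ax":0,"ay":0,"az":0,"grip":0},{"dx":0.272,"dy":0.539,"dz":0.02,"ax":0,"ay":0,"az":0,"grip":0},{"dx":0.272,"dy":0.539,"dz":0.02,"ax":0,"ay":0,"az":0,"grip":0},{"dx":0.272,"dy":0.539,"dz":0.02,"ax":0,"ay":0,"az":0,"grip":0}]'>/dev/null
python3 -m jog '[{"dx":0,"dy":0,"dz":0,"ax":0,"ay":0,"az":0,"grip":0},{"dx":0,"dy":0,"dz":0,"ax":0,"ay":0,"az":0,"grip":0}]' >/dev/null
python3 plan.py 448.3,131,6,97
```

```text
now [445.6 131.7  87.2] 97.1 tilt 0.03 t 7.3 w 0.04262410364374236 f [-0.1  0.2 -0.4]
  dx -0.010 dy -0.004 dz 0.325 az 0.001 rows>=1.9
```

```bash

python3 -m jog '[{"dx":-0.01,"dy":-0.004,"dz":0.15,"ax":0,"ay":0,"az":0,"grip":0},{"dx":-0.01,"dy":-0.004,"dz":0.25,"ax":0,"ay":0,"az":0,"grip":0},{"dx":-0.01,"dy":-0.004,"dz":0.31,"ax":0,"ay":0,"az":0,"grip":0},{"dx":-0.01,"dy":-0.004,"dz":0.325,"ax":0,"ay":0,"az":0,"grip":0},{"dx":-0.01,"dy":-0.004,"dz":0.325,"ax":0,"ay":0,"az":0,"grip":0}]' 40|egrep 'pos|cont|wid'
python3 -m jog '[{"dx":0,"dy":0,"dz":0,"ax":0,"ay":0,"az":0,"grip":0},{"dx":0,"dy":0,"dz":0,"ax":0,"ay":0,"az":0,"grip":-1},{"dx":0,"dy":0,"dz":0,"ax":0,"ay":0,"az":0,"grip":-1},{"dx":0,"dy":0,"dz":0,"ax":0,"ay":0,"az":0,"grip":-1},{"dx":0,"dy":0,"dz":0,"ax":0,"ay":0,"az":0,"grip":-1}]' 40|egrep 'pos|cont|wid|force'
python3 -m jog '[{"dx":0,"dy":0,"dz":-0.1,"ax":0,"ay":0,"az":0,"grip":-1},{"dx":0,"dy":0,"dz":-0.25,"ax":0,"ay":0,"az":0,"grip":-1},{"dx":0,"dy":0,"dz":-0.3,"ax":0,"ay":0,"az":0,"grip":-1},{"dx":0,"dy":0,"dz":-0.3,"ax":0,"ay":0,"az":0,"grip":-1}]' 40|egrep 'pos|cont|wid|force'
python3 plan.py 620.6,-69.5,75,81.8
python3 - <<'E'
from h import *
img,K,T=cam("side"); crop(img,220,180,120,90,6,"s4.png")
E
```

```text
position: [0.4479, 0.1302, 0.0053]
contact_force: [0.1, 0.1, -0.5]
width: 0.0426
position: [0.4491, 0.1313, 0.0077]
contact_force: [0.9, -1.1, 5.6]
width: 0.0132
gripper_force: 40.8
position: [0.4507, 0.1319, 0.0851]
contact_force: [0.1, 0.8, -1.1]
width: 0.0132
gripper_force: 40.1
now [450.7 131.9  85.1] 97.0 tilt 0.48 t 8.4667 w 0.013169691222887499 f [ 0.1  0.8 -1.1]
  dx -0.288 dy -0.441 dz 0.020 az 0.169 rows>=3.2
  dx -0.394 dy -0.350 dz 0.020 az 0.000 rows>=3.2
```

View pics/s4.png

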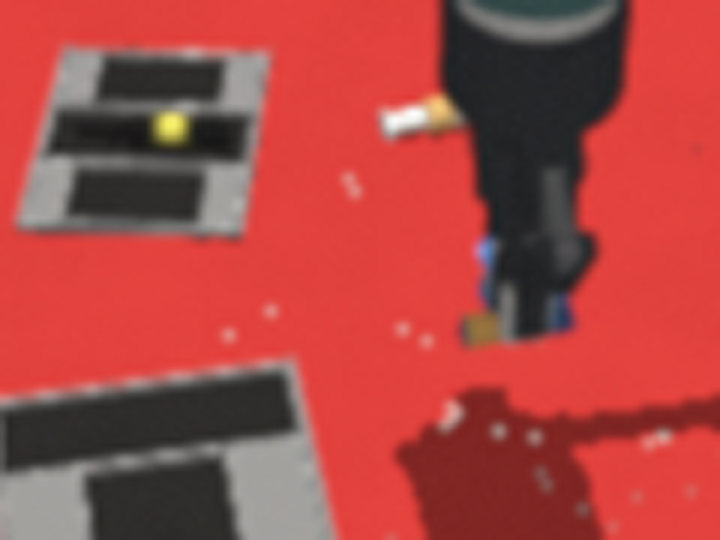

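The yellow band shows the driver in the middle recess (crop 170,127), and the cell is held level (crop 515,322). It goes to the y=+50 recess.

```bash

python3 -m jog '[{"dx":-0.288,"dy":-0.441,"dz":0.02,"ax":0,"ay":0,"az":0.169,"grip":-1},{"dx":-0.288,"dy":-0.441,"dz":0.02,"ax":0,"ay":0,"az":0.169,"grip":-1},{"dx":-0.288,"dy":-0.441,"dz":0.02,"ax":0,"ay":0,"az":0.169,"grip":-1},{"dx":-0.288,"dy":-0.441,"dz":0.02,"ax":0,"ay":0,"az":0.169,"grip":-1}]' >/dev/null
python3 -m jog '[{"dx":-0.394,"dy":-0.35,"dz":0.02,"ax":0,"ay":0,"az":0,"grip":-1},{"dx":-0.394,"dy":-0.35,"dz":0.02,"ax":0,"ay":0,"az":0,"grip":-1},{"dx":-0.394,"dy":-0.35,"dz":0.02,"ax":0,"ay":0,"az":0,"grip":-1},{"dx":-0.394,"dy":-0.35,"dz":0.02,"ax":0,"ay":0,"az":0,"grip":-1},{"dx":-0.394,"dy":-0.35,"dz":0.02,"ax":0,"ay":0,"az":0,"grip":-1}]' >/dev/null
python3 -m jog '[{"dx":0,"dy":0,"dz":0,"ax":0,"ay":0,"az":0,"grip":-1},{"dx":0,"dy":0,"dz":0,"ax":0,"ay":0,"az":0,"grip":-1}]' >/dev/null
python3 plan.py 620.6,-69.5,14,81.8
```

```text
now [615.7 -68.5  70.4] 81.8 tilt 0.23 t 9.4333 w 0.013005430907420082 f [-0.2 -0.3 -0.2]
  dx -0.020 dy -0.001 dz 0.226 az 0.001 rows>=1.4
```

```bash

python3 -m jog '[{"dx":-0.016,"dy":-0.001,"dz":0.1,"ax":0,"ay":0,"az":0,"grip":-1},{"dx":-0.016,"dy":-0.001,"dz":0.18,"ax":0,"ay":0,"az":0,"grip":-1},{"dx":-0.016,"dy":-0.001,"dz":0.22,"ax":0,"ay":0,"az":0,"grip":-1},{"dx":-0.016,"dy":-0.001,"dz":0.22,"ax":0,"ay":0,"az":0,"grip":-1},{"dx":-0.016,"dy":-0.001,"dz":0.22,"ax":0,"ay":0,"az":0,"grip":-1}]' |egrep 'pos|cont'
python3 -m jog '[{"dx":0,"dy":0,"dz":0,"ax":0,"ay":0,"az":0,"grip":-1},{"dx":0,"dy":0,"dz":0.008,"ax":0,"ay":0,"az":0,"grip":-1},{"dx":0,"dy":0,"dz":0.008,"ax":0,"ay":0,"az":0,"grip":-1}]'|egrep 'pos|cont'
python3 -m jog '[{"dx":0,"dy":0,"dz":0.004,"ax":0,"ay":0,"az":0,"grip":-1},{"dx":0,"dy":0,"dz":0.004,"ax":0,"ay":0,"az":0,"grip":-1}]'|egrep 'pos|cont'
```

```text
position: [0.6208, -0.0697, 0.0164]
contact_force: [-0.3, -0.9, 0.5]
position: [0.6223, -0.0708, 0.0155]
contact_force: [0.2, 0.2, 0.2]
position: [0.6219, -0.0709, 0.0139]
contact_force: [0.0, 0.5, -0.9]
```

```bash

python3 -m jog '[{"dx":0,"dy":0,"dz":0.01,"ax":0,"ay":0,"az":0,"grip":-1},{"dx":0,"dy":0,"dz":0.01,"ax":0,"ay":0,"az":0,"grip":-1}]'|egrep 'pos|cont'
python3 -m jog '[{"dx":0,"dy":0,"dz":0.003,"ax":0,"ay":0,"az":0,"grip":-1},{"dx":0,"dy":0,"dz":0.003,"ax":0,"ay":0,"az":0,"grip":-1}]'|egrep 'pos|cont'
python3 -m jog '[{"dx":0,"dy":0,"dz":0.003,"ax":0,"ay":0,"az":0,"grip":-1},{"dx":0,"dy":0,"dz":0.003,"ax":0,"ay":0,"az":0,"grip":-1}]'|egrep 'pos|cont'
```

```text
position: [0.6216, -0.0708, 0.0107]
contact_force: [0.2, -0.1, -0.6]
position: [0.6218, -0.0708, 0.0103]
contact_force: [-0.0, 0.6, 0.4]
position: [0.6218, -0.0708, 0.0103]
contact_force: [-0.9, -0.4, 4.3]
```

Down, so I'll release and go to cell 2 at (480,275).

```bash

python3 -m jog '[{"dx":0,"dy":0,"dz":-0.003,"ax":0,"ay":0,"az":0,"grip":-0.3},{"dx":0,"dy":0,"dz":-0.003,"ax":0,"ay":0,"az":0,"grip":-0.3},{"dx":0,"dy":0,"dz":-0.003,"ax":0,"ay":0,"az":0,"grip":-0.3}]'|egrep 'pos|cont|wid'
python3 -m jog '[{"dx":0,"dy":0,"dz":-0.15,"ax":0,"ay":0,"az":0,"grip":-0.3},{"dx":0,"dy":0,"dz":-0.3,"ax":0,"ay":0,"az":0,"grip":-0.3},{"dx":0,"dy":0,"dz":-0.35,"ax":0,"ay":0,"az":0,"grip":-0.3},{"dx":0,"dy":0,"dz":-0.35,"ax":0,"ay":0,"az":0,"grip":-0.3}]'|egrep 'pos|cont|wid'
python3 plan.py 479.8,275.2,90,93
```

```text
position: [0.6219, -0.0708, 0.0102]
contact_force: [-0.3, -0.8, -0.4]
width: 0.0298
position: [0.6248, -0.0714, 0.1021]
contact_force: [-0.0, -0.1, -1.1]
width: 0.03
now [624.8 -71.4 102.1] 81.8 tilt 0.5 t 11.35 w 0.030002368256128873 f [-0.  -0.1 -1.1]
  dx 0.386 dy 0.645 dz 0.024 az -0.124 rows>=4.5
  dx 0.253 dy 0.707 dz 0.024 az 0.000 rows>=4.5
```

```bash

python3 -m jog '[{"dx":0.386,"dy":0.645,"dz":0.02,"ax":0,"ay":0,"az":-0.124,"grip":0},{"dx":0.386,"dy":0.645,"dz":0.02,"ax":0,"ay":0,"az":-0.124,"grip":0},{"dx":0.386,"dy":0.645,"dz":0.02,"ax":0,"ay":0,"az":-0.124,"grip":0},{"dx":0.386,"dy":0.645,"dz":0.02,"ax":0,"ay":0,"az":-0.124,"grip":0},{"dx":0.386,"dy":0.645,"dz":0.02,"ax":0,"ay":0,"az":-0.124,"grip":0}]'>/dev/null
python3 -m jog '[{"dx":0.253,"dy":0.707,"dz":0.02,"ax":0,"ay":0,"az":0,"grip":0},{"dx":0.253,"dy":0.707,"dz":0.02,"ax":0,"ay":0,"az":0,"grip":0},{"dx":0.253,"dy":0.707,"dz":0.02,"ax":0,"ay":0,"az":0,"grip":0},{"dx":0.253,"dy":0.707,"dz":0.02,"ax":0,"ay":0,"az":0,"grip":0},{"dx":0.253,"dy":0.707,"dz":0.02,"ax":0,"ay":0,"az":0,"grip":0}]'>/dev/null
python3 -m jog '[{"dx":0,"dy":0,"dz":0,"ax":0,"ay":0,"az":0,"grip":0},{"dx":0,"dy":0,"dz":0,"ax":0,"ay":0,"az":0,"grip":0},{"dx":0,"dy":0,"dz":0,"ax":0,"ay":0,"az":0,"grip":0}]' >/dev/null
python3 plan.py 479.8,275.2,6,93
```

```text
now [476.7 275.1  86.9] 93.0 tilt 0.1 t 12.4333 w 0.04280312537322256 f [-0.2 -0.2 -0.4]
  dx -0.013 dy -0.000 dz 0.324 az -0.000 rows>=1.9
```

```bash

python3 -m jog '[{"dx":-0.01,"dy":0,"dz":0.15,"ax":0,"ay":0,"az":0,"grip":0},{"dx":-0.01,"dy":0,"dz":0.25,"ax":0,"ay":0,"az":0,"grip":0},{"dx":-0.01,"dy":0,"dz":0.31,"ax":0,"ay":0,"az":0,"grip":0},{"dx":-0.01,"dy":0,"dz":0.322,"ax":0,"ay":0,"az":0,"grip":0},{"dx":-0.01,"dy":0,"dz":0.322,"ax":0,"ay":0,"az":0,"grip":0}]' 40|egrep 'pos|cont|wid'
python3 -m jog '[{"dx":0,"dy":0,"dz":0,"ax":0,"ay":0,"az":0,"grip":0},{"dx":0,"dy":0,"dz":0,"ax":0,"ay":0,"az":0,"grip":-1},{"dx":0,"dy":0,"dz":0,"ax":0,"ay":0,"az":0,"grip":-1},{"dx":0,"dy":0,"dz":0,"ax":0,"ay":0,"az":0,"grip":-1},{"dx":0,"dy":0,"dz":0,"ax":0,"ay":0,"az":0,"grip":-1}]' 40|egrep 'pos|cont|wid|force'
python3 -m jog '[{"dx":0,"dy":0,"dz":-0.1,"ax":0,"ay":0,"az":0,"grip":-1},{"dx":0,"dy":0,"dz":-0.25,"ax":0,"ay":0,"az":0,"grip":-1},{"dx":0,"dy":0,"dz":-0.3,"ax":0,"ay":0,"az":0,"grip":-1},{"dx":0,"dy":0,"dz":-0.3,"ax":0,"ay":0,"az":0,"grip":-1}]' 40|egrep 'pos|cont|wid|force'
python3 plan.py 607.4,-168.5,80,81.8
```

```text
position: [0.4793, 0.2743, 0.0061]
contact_force: [0.0, -0.2, -0.1]
width: 0.0428
position: [0.4805, 0.2762, 0.0087]
contact_force: [0.1, -1.4, 5.7]
width: 0.013
gripper_force: 41.1
position: [0.482, 0.2773, 0.0862]
contact_force: [0.3, -0.8, 0.3]
width: 0.0133
gripper_force: 40.4
now [482.  277.3  86.2] 93.0 tilt 0.48 t 13.6 w 0.013303162786233988 f [ 0.3 -0.8  0.3]
  dx -0.136 dy -0.602 dz 0.008 az 0.124 rows>=3.7
  dx -0.250 dy -0.564 dz 0.008 az 0.000 rows>=3.7
  dx -0.250 dy -0.564 dz 0.008 az 0.000 rows>=3.7
```

```bash

python3 -m jog '[{"dx":-0.136,"dy":-0.602,"dz":0,"ax":0,"ay":0,"az":0.124,"grip":-1},{"dx":-0.136,"dy":-0.602,"dz":0,"ax":0,"ay":0,"az":0.124,"grip":-1},{"dx":-0.136,"dy":-0.602,"dz":0,"ax":0,"ay":0,"az":0.124,"grip":-1},{"dx":-0.136,"dy":-0.602,"dz":0,"ax":0,"ay":0,"az":0.124,"grip":-1}]' >/dev/null
python3 -m jog '[{"dx":-0.25,"dy":-0.564,"dz":0,"ax":0,"ay":0,"az":0,"grip":-1},{"dx":-0.25,"dy":-0.564,"dz":0,"ax":0,"ay":0,"az":0,"grip":-1},{"dx":-0.25,"dy":-0.564,"dz":0,"ax":0,"ay":0,"az":0,"grip":-1},{"dx":-0.25,"dy":-0.564,"dz":0,"ax":0,"ay":0,"az":0,"grip":-1}]' >/dev/null
python3 -m jog '[{"dx":-0.25,"dy":-0.564,"dz":0,"ax":0,"ay":0,"az":0,"grip":-1},{"dx":-0.25,"dy":-0.564,"dz":0,"ax":0,"ay":0,"az":0,"grip":-1},{"dx":-0.25,"dy":-0.564,"dz":0,"ax":0,"ay":0,"az":0,"grip":-1},{"dx":-0.25,"dy":-0.564,"dz":0,"ax":0,"ay":0,"az":0,"grip":-1},{"dx":-0.25,"dy":-0.564,"dz":0,"ax":0,"ay":0,"az":0,"grip":-1}]' >/dev/null
python3 -m jog '[{"dx":0,"dy":0,"dz":0,"ax":0,"ay":0,"az":0,"grip":-1},{"dx":0,"dy":0,"dz":0,"ax":0,"ay":0,"az":0,"grip":-1},{"dx":0,"dy":0,"dz":0,"ax":0,"ay":0,"az":0,"grip":-1}]' >/dev/null
python3 plan.py 607,-168.5,14,81.8
```

```text
now [ 603.7 -168.    81.4] 81.9 tilt 0.15 t 14.9333 w 0.012499920943828086 f [ 0.2 -0.5  0.3]
  dx -0.014 dy -0.000 dz 0.270 az 0.001 rows>=1.6
```

```bash

python3 -m jog '[{"dx":-0.01,"dy":0,"dz":0.13,"ax":0,"ay":0,"az":0,"grip":-1},{"dx":-0.01,"dy":0,"dz":0.22,"ax":0,"ay":0,"az":0,"grip":-1},{"dx":-0.01,"dy":0,"dz":0.262,"ax":0,"ay":0,"az":0,"grip":-1},{"dx":-0.01,"dy":0,"dz":0.262,"ax":0,"ay":0,"az":0,"grip":-1},{"dx":-0.01,"dy":0,"dz":0.262,"ax":0,"ay":0,"az":0,"grip":-1}]' |egrep 'pos|cont'
python3 -m jog '[{"dx":0,"dy":0,"dz":0.008,"ax":0,"ay":0,"az":0,"grip":-1},{"dx":0,"dy":0,"dz":0.008,"ax":0,"ay":0,"az":0,"grip":-1},{"dx":0,"dy":0,"dz":0.008,"ax":0,"ay":0,"az":0,"grip":-1}]'|egrep 'pos|cont'
python3 -m jog '[{"dx":0,"dy":0,"dz":0.004,"ax":0,"ay":0,"az":0,"grip":-1},{"dx":0,"dy":0,"dz":0.004,"ax":0,"ay":0,"az":0,"grip":-1}]'|egrep 'pos|cont'
```

```text
position: [0.607, -0.1688, 0.0167]
contact_force: [0.1, -0.2, 0.2]
position: [0.608, -0.17, 0.016]
contact_force: [0.6, 0.2, -0.2]
position: [0.6075, -0.17, 0.0143]
contact_force: [-0.5, 0.0, -0.4]
```

```bash

python3 -m jog '[{"dx":0,"dy":0,"dz":0.008,"ax":0,"ay":0,"az":0,"grip":-1},{"dx":0,"dy":0,"dz":0.008,"ax":0,"ay":0,"az":0,"grip":-1}]'|egrep 'pos|cont'
python3 -m jog '[{"dx":0,"dy":0,"dz":0.004,"ax":0,"ay":0,"az":0,"grip":-1},{"dx":0,"dy":0,"dz":0.004,"ax":0,"ay":0,"az":0,"grip":-1}]'|egrep 'pos|cont'
python3 -m jog '[{"dx":0,"dy":0,"dz":0.003,"ax":0,"ay":0,"az":0,"grip":-1},{"dx":0,"dy":0,"dz":0.003,"ax":0,"ay":0,"az":0,"grip":-1}]'|egrep 'pos|cont'
```

```text
position: [0.607, -0.1699, 0.0116]
contact_force: [-0.6, 0.3, -0.8]
position: [0.6071, -0.1699, 0.0112]
contact_force: [-1.8, 0.5, 3.8]
position: [0.6072, -0.1699, 0.0112]
contact_force: [-2.3, 1.0, 7.7]
```

Down. I'll release it and go to the syringe at (435,-125), axis 14.4°.

```bash

python3 -m jog '[{"dx":0,"dy":0,"dz":-0.004,"ax":0,"ay":0,"az":0,"grip":-0.3},{"dx":0,"dy":0,"dz":-0.004,"ax":0,"ay":0,"az":0,"grip":-0.3},{"dx":0,"dy":0,"dz":-0.004,"ax":0,"ay":0,"az":0,"grip":-0.3}]'|egrep 'pos|cont|wid'
python3 -m jog '[{"dx":0,"dy":0,"dz":-0.15,"ax":0,"ay":0,"az":0,"grip":-0.3},{"dx":0,"dy":0,"dz":-0.3,"ax":0,"ay":0,"az":0,"grip":-0.3},{"dx":0,"dy":0,"dz":-0.35,"ax":0,"ay":0,"az":0,"grip":-0.3},{"dx":0,"dy":0,"dz":-0.35,"ax":0,"ay":0,"az":0,"grip":-0.3}]'|egrep 'pos|cont|wid'
python3 plan.py 435.5,-124.7,90,104.2
```

```text
position: [0.6072, -0.1699, 0.0108]
contact_force: [-0.2, -0.3, -0.0]
width: 0.0302
position: [0.6101, -0.171, 0.1027]
contact_force: [-1.2, 0.4, 0.0]
width: 0.0299
now [ 610.1 -171.   102.7] 81.8 tilt 0.49 t 16.85 w 0.02985512108095716 f [-1.2  0.4  0. ]
  dx 0.717 dy 0.084 dz 0.051 az -0.249 rows>=4.3
```

```bash

python3 -m jog '[{"dx":0.717,"dy":0.084,"dz":0.04,"ax":0,"ay":0,"az":-0.249,"grip":0},{"dx":0.717,"dy":0.084,"dz":0.04,"ax":0,"ay":0,"az":-0.249,"grip":0},{"dx":0.717,"dy":0.084,"dz":0.04,"ax":0,"ay":0,"az":-0.249,"grip":0},{"dx":0.717,"dy":0.084,"dz":0.04,"ax":0,"ay":0,"az":-0.249,"grip":0},{"dx":0.717,"dy":0.084,"dz":0.04,"ax":0,"ay":0,"az":-0.249,"grip":0}]'>/dev/null
python3 -m jog '[{"dx":0,"dy":0,"dz":0,"ax":0,"ay":0,"az":0,"grip":0},{"dx":0,"dy":0,"dz":0,"ax":0,"ay":0,"az":0,"grip":0},{"dx":0,"dy":0,"dz":0,"ax":0,"ay":0,"az":0,"grip":0}]' >/dev/null
python3 plan.py 435.5,-124.7,7,104.2
python3 - <<'E'
from h import *
img,K,T=cam("side"); crop(img,210,130,130,97,6,"s5.png")
E
```

```text
now [ 434.2 -124.2   88.4] 104.2 tilt 0.1 t 17.5167 w 0.042771365811628416 f [0.7 0.1 0. ]
  dx -0.004 dy -0.003 dz 0.326 az 0.000 rows>=2.0
```

View pics/s5.png

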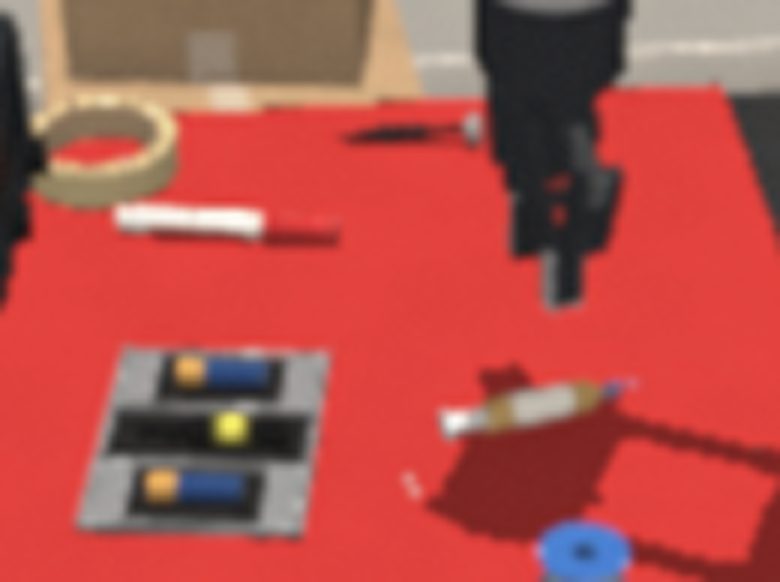

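The cell tray is complete: cells at crop (222,372) and (195,486), band at (230,428). The gripper stands over the syringe's middle (crop 540,405), so I'll take it.

```bash

python3 -m jog '[{"dx":-0.004,"dy":-0.003,"dz":0.15,"ax":0,"ay":0,"az":0,"grip":0},{"dx":-0.004,"dy":-0.003,"dz":0.25,"ax":0,"ay":0,"az":0,"grip":0},{"dx":-0.004,"dy":-0.003,"dz":0.31,"ax":0,"ay":0,"az":0,"grip":0},{"dx":-0.004,"dy":-0.003,"dz":0.326,"ax":0,"ay":0,"az":0,"grip":0},{"dx":-0.004,"dy":-0.003,"dz":0.326,"ax":0,"ay":0,"az":0,"grip":0}]' 40|egrep 'pos|cont|wid'
python3 -m jog '[{"dx":0,"dy":0,"dz":0,"ax":0,"ay":0,"az":0,"grip":0},{"dx":0,"dy":0,"dz":0,"ax":0,"ay":0,"az":0,"grip":-1},{"dx":0,"dy":0,"dz":0,"ax":0,"ay":0,"az":0,"grip":-1},{"dx":0,"dy":0,"dz":0,"ax":0,"ay":0,"az":0,"grip":-1},{"dx":0,"dy":0,"dz":0,"ax":0,"ay":0,"az":0,"grip":-1}]' 40|egrep 'pos|cont|wid|force'
python3 -m jog '[{"dx":0,"dy":0,"dz":-0.1,"ax":0,"ay":0,"az":0,"grip":-1},{"dx":0,"dy":0,"dz":-0.25,"ax":0,"ay":0,"az":0,"grip":-1},{"dx":0,"dy":0,"dz":-0.3,"ax":0,"ay":0,"az":0,"grip":-1},{"dx":0,"dy":0,"dz":-0.3,"ax":0,"ay":0,"az":0,"grip":-1}]' 40|egrep 'pos|cont|wid|force'
python3 plan.py 618,97.2,80,96
```

```text
position: [0.4344, -0.1241, 0.0058]
contact_force: [0.0, -0.2, -0.5]
width: 0.0426
position: [0.4351, -0.1245, 0.0081]
contact_force: [0.7, 0.3, 5.3]
width: 0.0146
gripper_force: 39.3
position: [0.4364, -0.1251, 0.0855]
contact_force: [0.7, 0.4, -0.4]
width: 0.0147
gripper_force: 39.2
now [ 436.4 -125.1   85.5] 104.2 tilt 0.47 t 18.7333 w 0.014704355280249971 f [ 0.7  0.4 -0.4]
  dx -0.461 dy 0.342 dz 0.011 az 0.091 rows>=3.4
  dx -0.408 dy 0.404 dz 0.011 az 0.000 rows>=3.4
```

```bash

python3 -m jog '[{"dx":-0.461,"dy":0.342,"dz":0,"ax":0,"ay":0,"az":0.091,"grip":-1},{"dx":-0.461,"dy":0.342,"dz":0,"ax":0,"ay":0,"az":0.091,"grip":-1},{"dx":-0.461,"dy":0.342,"dz":0,"ax":0,"ay":0,"az":0.091,"grip":-1},{"dx":-0.461,"dy":0.342,"dz":0,"ax":0,"ay":0,"az":0.091,"grip":-1}]' >/dev/null
python3 -m jog '[{"dx":-0.408,"dy":0.404,"dz":0,"ax":0,"ay":0,"az":0,"grip":-1},{"dx":-0.408,"dy":0.404,"dz":0,"ax":0,"ay":0,"az":0,"grip":-1},{"dx":-0.408,"dy":0.404,"dz":0,"ax":0,"ay":0,"az":0,"grip":-1},{"dx":-0.408,"dy":0.404,"dz":0,"ax":0,"ay":0,"az":0,"grip":-1},{"dx":-0.408,"dy":0.404,"dz":0,"ax":0,"ay":0,"az":0,"grip":-1}]' >/dev/null
python3 -m jog '[{"dx":0,"dy":0,"dz":0,"ax":0,"ay":0,"az":0,"grip":-1},{"dx":0,"dy":0,"dz":0,"ax":0,"ay":0,"az":0,"grip":-1},{"dx":0,"dy":0,"dz":0,"ax":0,"ay":0,"az":0,"grip":-1}]' >/dev/null
python3 plan.py 617,97.2,14,96
python3 - <<'E'
from h import *
img,K,T=cam("side"); crop(img,190,190,130,97,6,"s6.png")
E
```

```text
now [614.   97.2  81.4] 96.0 tilt 0.13 t 19.7333 w 0.014573049312519348 f [-0.5  0.4 -0.6]
  dx -0.012 dy -0.001 dz 0.270 az -0.000 rows>=1.6
```

View pics/s6.png

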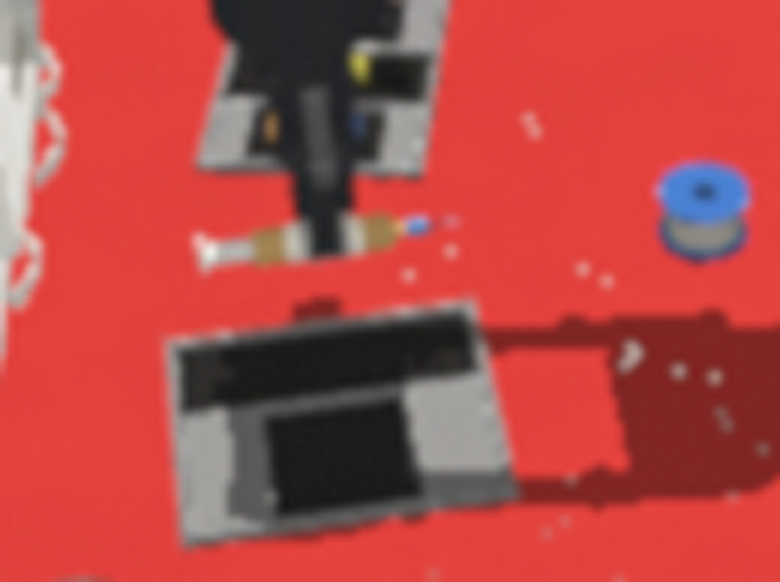

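The syringe (crop 195–458) is held at its middle, parallel to the long recess. Lowering it now.

```bash

python3 -m jog '[{"dx":-0.01,"dy":0,"dz":0.13,"ax":0,"ay":0,"az":0,"grip":-1},{"dx":-0.01,"dy":0,"dz":0.22,"ax":0,"ay":0,"az":0,"grip":-1},{"dx":-0.01,"dy":0,"dz":0.266,"ax":0,"ay":0,"az":0,"grip":-1},{"dx":-0.01,"dy":0,"dz":0.266,"ax":0,"ay":0,"az":0,"grip":-1},{"dx":-0.01,"dy":0,"dz":0.266,"ax":0,"ay":0,"az":0,"grip":-1}]' |egrep 'pos|cont'
python3 -m jog '[{"dx":0,"dy":0,"dz":0.008,"ax":0,"ay":0,"az":0,"grip":-1},{"dx":0,"dy":0,"dz":0.008,"ax":0,"ay":0,"az":0,"grip":-1},{"dx":0,"dy":0,"dz":0.008,"ax":0,"ay":0,"az":0,"grip":-1}]'|egrep 'pos|cont'
python3 -m jog '[{"dx":0,"dy":0,"dz":0.006,"ax":0,"ay":0,"az":0,"grip":-1},{"dx":0,"dy":0,"dz":0.006,"ax":0,"ay":0,"az":0,"grip":-1}]'|egrep 'pos|cont'
python3 -m jog '[{"dx":0,"dy":0,"dz":0.006,"ax":0,"ay":0,"az":0,"grip":-1},{"dx":0,"dy":0,"dz":0.006,"ax":0,"ay":0,"az":0,"grip":-1}]'|egrep 'pos|cont'
```

```text
position: [0.6175, 0.0979, 0.0155]
contact_force: [-0.3, -0.6, 0.5]
position: [0.6188, 0.0985, 0.0148]
contact_force: [-0.0, 0.5, 0.2]
position: [0.6182, 0.0987, 0.0125]
contact_force: [0.3, -0.5, 0.1]
position: [0.6182, 0.0987, 0.0107]
contact_force: [0.8, 0.6, 0.4]
```

```bash

python3 -m jog '[{"dx":0,"dy":0,"dz":0.003,"ax":0,"ay":0,"az":0,"grip":-1},{"dx":0,"dy":0,"dz":0.003,"ax":0,"ay":0,"az":0,"grip":-1}]'|egrep 'pos|cont'
python3 -m jog '[{"dx":0,"dy":0,"dz":0.003,"ax":0,"ay":0,"az":0,"grip":-1},{"dx":0,"dy":0,"dz":0.003,"ax":0,"ay":0,"az":0,"grip":-1}]'|egrep 'pos|cont'
```

```text
position: [0.6182, 0.0987, 0.0107]
contact_force: [-1.2, -0.5, 5.9]
position: [0.6182, 0.0987, 0.0106]
contact_force: [-3.0, 0.2, 9.4]
```

Syringe is down. Now release it and go to the spool, at about (429,17) once the flange height is allowed for, with the gripper fully open.

```bash

python3 -m jog '[{"dx":0,"dy":0,"dz":-0.003,"ax":0,"ay":0,"az":0,"grip":-0.3},{"dx":0,"dy":0,"dz":-0.003,"ax":0,"ay":0,"az":0,"grip":-0.3},{"dx":0,"dy":0,"dz":-0.003,"ax":0,"ay":0,"az":0,"grip":-0.3}]'|egrep 'pos|cont|wid'
python3 -m jog '[{"dx":0,"dy":0,"dz":-0.15,"ax":0,"ay":0,"az":0,"grip":-0.3},{"dx":0,"dy":0,"dz":-0.3,"ax":0,"ay":0,"az":0,"grip":-0.3},{"dx":0,"dy":0,"dz":-0.36,"ax":0,"ay":0,"az":0,"grip":1},{"dx":0,"dy":0,"dz":-0.36,"ax":0,"ay":0,"az":0,"grip":1}]'|egrep 'pos|cont|wid'
python3 plan.py 429,17.2,95,96
```

```text
position: [0.6179, 0.0986, 0.0096]
contact_force: [-0.3, 0.4, 0.1]
width: 0.0299
position: [0.6212, 0.0987, 0.1043]
contact_force: [0.8, -0.3, 0.8]
width: 0.0532
now [621.2  98.7 104.3] 96.0 tilt 0.52 t 21.7 w 0.05317693153370817 f [ 0.8 -0.3  0.8]
  dx 0.399 dy -0.122 dz 0.019 az 0.000 rows>=2.5
  dx 0.399 dy -0.122 dz 0.019 az 0.000 rows>=2.5
```

```bash

python3 -m jog '[{"dx":0.798,"dy":-0.244,"dz":0.02,"ax":0,"ay":0,"az":0,"grip":1},{"dx":0.798,"dy":-0.244,"dz":0.02,"ax":0,"ay":0,"az":0,"grip":1},{"dx":0.798,"dy":-0.244,"dz":0.02,"ax":0,"ay":0,"az":0,"grip":1},{"dx":0.798,"dy":-0.244,"dz":0.02,"ax":0,"ay":0,"az":0,"grip":1},{"dx":0.798,"dy":-0.244,"dz":0.02,"ax":0,"ay":0,"az":0,"grip":1}]'>/dev/null
python3 -m jog '[{"dx":0,"dy":0,"dz":0,"ax":0,"ay":0,"az":0,"grip":1}]' >/dev/null
python3 -m jog '[{"dx":0,"dy":0,"dz":0,"ax":0,"ay":0,"az":0,"grip":1},{"dx":0,"dy":0,"dz":0,"ax":0,"ay":0,"az":0,"grip":1},{"dx":0,"dy":0,"dz":0,"ax":0,"ay":0,"az":0,"grip":1}]' >/dev/null
python3 plan.py 429,17.2,4,96
```

```text
now [427.9  17.1  94.7] 96.0 tilt 0.08 t 22.45 w 0.08510421891303101 f [-0.1  0.2 -0.1]
  dx -0.005 dy -0.000 dz 0.363 az 0.000 rows>=2.2
```

```bash

python3 -m jog '[{"dx":-0.003,"dy":0,"dz":0.15,"ax":0,"ay":0,"az":0,"grip":1},{"dx":-0.003,"dy":0,"dz":0.25,"ax":0,"ay":0,"az":0,"grip":1},{"dx":-0.003,"dy":0,"dz":0.34,"ax":0,"ay":0,"az":0,"grip":1},{"dx":-0.003,"dy":0,"dz":0.363,"ax":0,"ay":0,"az":0,"grip":1},{"dx":-0.003,"dy":0,"dz":0.363,"ax":0,"ay":0,"az":0,"grip":1}]' 50|egrep 'pos|cont|wid'
python3 -m jog '[{"dx":0,"dy":0,"dz":0,"ax":0,"ay":0,"az":0,"grip":1},{"dx":0,"dy":0,"dz":0,"ax":0,"ay":0,"az":0,"grip":-0.2},{"dx":0,"dy":0,"dz":0,"ax":0,"ay":0,"az":0,"grip":-0.2},{"dx":0,"dy":0,"dz":0,"ax":0,"ay":0,"az":0,"grip":-0.2},{"dx":0,"dy":0,"dz":0,"ax":0,"ay":0,"az":0,"grip":-0.2}]' 50|egrep 'pos|cont|wid|force'
python3 -m jog '[{"dx":0,"dy":0,"dz":0,"ax":0,"ay":0,"az":0,"grip":-0.2},{"dx":0,"dy":0,"dz":0,"ax":0,"ay":0,"az":0,"grip":-0.2},{"dx":0,"dy":0,"dz":0,"ax":0,"ay":0,"az":0,"grip":-0.2}]' 50|egrep 'pos|cont|wid|force'
```

```text
position: [0.4268, 0.0176, 0.0024]
contact_force: [0.1, 0.1, -0.1]
width: 0.0856
position: [0.4279, 0.0171, 0.0052]
contact_force: [-2.4, 1.1, 18.1]
width: 0.0412
gripper_force: 48.2
position: [0.4279, 0.0171, 0.0055]
contact_force: [-1.1, 0.8, 10.5]
width: 0.0402
gripper_force: 49.0
```

```bash

python3 -m jog '[{"dx":0,"dy":0,"dz":-0.05,"ax":0,"ay":0,"az":0,"grip":-0.2},{"dx":0,"dy":0,"dz":-0.13,"ax":0,"ay":0,"az":0,"grip":-0.2},{"dx":0,"dy":0,"dz":-0.2,"ax":0,"ay":0,"az":0,"grip":-0.2},{"dx":0,"dy":0,"dz":-0.2,"ax":0,"ay":0,"az":0,"grip":-0.2}]' |egrep 'pos|cont|wid|force'
python3 - <<'E'
from h import *
img,K,T=cam("side"); crop(img,250,190,110,82,7,"s7.png")
E
```

```text
position: [0.4295, 0.0169, 0.057]
contact_force: [0.4, -0.5, -1.1]
width: 0.0403
gripper_force: 50.4
```

View pics/s7.png

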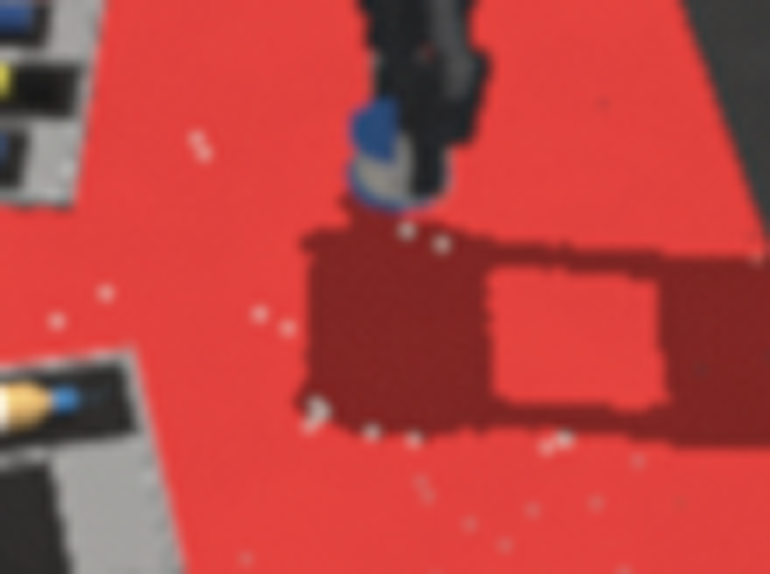

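The spool is lifted, spanning crop x 350–448, but the finger sits right of its centre (about 427). I'll compare that with the projection.

```bash
python3 - <<'E'
from h import *
img,K,T=cam("side")
s=manip.get_state(); p=s["position"]; print(p)
f=lambda q:((proj(q,K,T)-[250,190])*7).round(0).tolist()
print("near finger back tip, face tip",f(p+[0,.035,.004]),f(p+[0,.0225,.004]))
print("pad centre near",f(p+[0,.0225,.019]),"tcp",f(p))
for dx in(0,.01): 
  c=p+[dx,0,.0]
  print(dx,"bottom flange L/R",f(c+[.0225,0,0]),f(c-[.0225,0,0]),"near",f(c+[0,.0225,0]))
i2,K2,T2=cam("top"); crop(i2,200,170,140,105,5,"t8.png")
print("top tcp",((proj(p,K2,T2)-[200,170])*5).round(0), "spool top outline", ((proj(p+[.0225,0,.022],K2,T2)-[200,170])*5).round(0))
E
```

```text
[0.42749341 0.01709535 0.05470472]
near finger back tip, face tip [[415.0, 212.0]] [[410.0, 192.0]]
pad centre near [[412.0, 164.0]] tcp [[402.0, 164.0]]
0 bottom flange L/R [[348.0, 168.0]] [[456.0, 161.0]] near [[410.0, 199.0]]
0.01 bottom flange L/R [[324.0, 169.0]] [[432.0, 163.0]] near [[386.0, 201.0]]
top tcp [[346. 365.]] spool top outline [[347. 320.]]
```

View pics/t8.png

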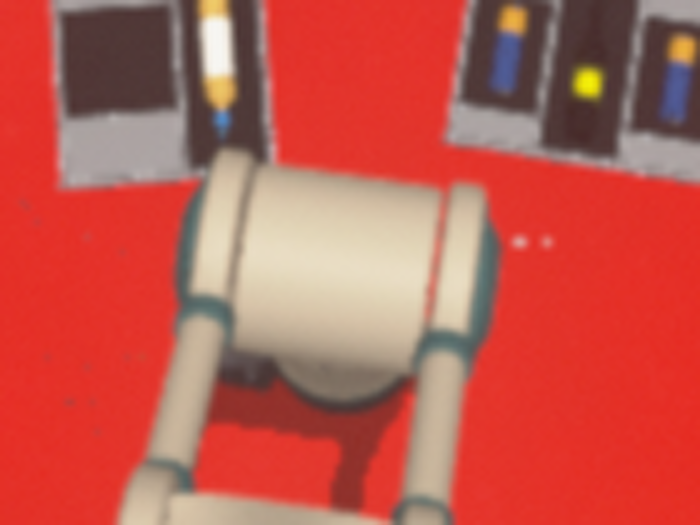

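The spool outline (350–448) matches the projection centred on the tool (348–456), so it is level and centred to about 2 mm. I'll carry it to the square recess.

```bash
python3 plan.py 611,157,75,96
```

```text
now [426.7  17.2  54. ] 96.0 tilt 0.01 t 24.0167 w 0.03983278241067272 f [-0.1 -0.5 -0.7]
  dx -0.396 dy 0.239 dz -0.042 az 0.000 rows>=2.8
  dx -0.396 dy 0.240 dz -0.042 az 0.000 rows>=2.8
```

```bash

python3 -m jog '[{"dx":-0.05,"dy":0.03,"dz":-0.05,"ax":0,"ay":0,"az":0,"grip":-0.2},{"dx":-0.15,"dy":0.09,"dz":-0.08,"ax":0,"ay":0,"az":0,"grip":-0.2},{"dx":-0.26,"dy":0.16,"dz":-0.1,"ax":0,"ay":0,"az":0,"grip":-0.2},{"dx":-0.36,"dy":0.22,"dz":-0.1,"ax":0,"ay":0,"az":0,"grip":-0.2},{"dx":-0.46,"dy":0.28,"dz":-0.1,"ax":0,"ay":0,"az":0,"grip":-0.2}]' >/dev/null
python3 -m jog '[{"dx":-0.11,"dy":0.065,"dz":0,"ax":0,"ay":0,"az":0,"grip":-0.2},{"dx":-0.2,"dy":0.12,"dz":0,"ax":0,"ay":0,"az":0,"grip":-0.2},{"dx":-0.28,"dy":0.17,"dz":0,"ax":0,"ay":0,"az":0,"grip":-0.2},{"dx":-0.336,"dy":0.2,"dz":0,"ax":0,"ay":0,"az":0,"grip":-0.2},{"dx":-0.336,"dy":0.2,"dz":0,"ax":0,"ay":0,"az":0,"grip":-0.2}]' >/dev/null
python3 -m jog '[{"dx":0,"dy":0,"dz":0,"ax":0,"ay":0,"az":0,"grip":-0.2},{"dx":0,"dy":0,"dz":0,"ax":0,"ay":0,"az":0,"grip":-0.2},{"dx":0,"dy":0,"dz":0,"ax":0,"ay":0,"az":0,"grip":-0.2}]' >/dev/null
python3 plan.py 610.5,157,18,96
python3 - <<'E'
from h import *
img,K,T=cam("side"); crop(img,190,190,110,82,7,"s9.png")
E
```

```text
now [610.7 156.6  78.3] 96.0 tilt 0.15 t 25.1 w 0.040180880082551336 f [-0.2  1.  -0.6]
  dx 0.001 dy 0.002 dz 0.241 az 0.000 rows>=1.4
```

View pics/s9.png

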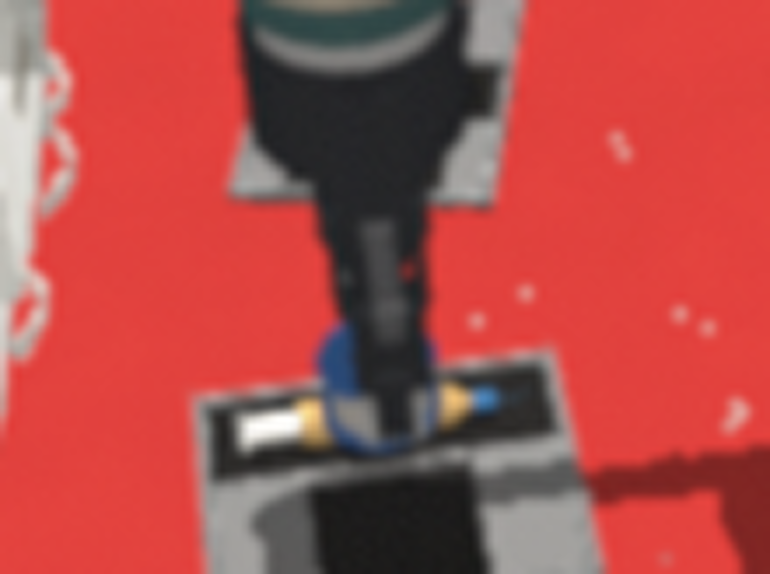

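The spool is above the recess, syringe properly in place. The spool (318–440, centre 379) leads the finger a bit in +x, so I'll place it 2 mm nearer the robot.

```bash

python3 -m jog '[{"dx":0.008,"dy":0.002,"dz":0.1,"ax":0,"ay":0,"az":0,"grip":-0.2},{"dx":0.008,"dy":0.002,"dz":0.18,"ax":0,"ay":0,"az":0,"grip":-0.2},{"dx":0.008,"dy":0.002,"dz":0.23,"ax":0,"ay":0,"az":0,"grip":-0.2},{"dx":0.008,"dy":0.002,"dz":0.252,"ax":0,"ay":0,"az":0,"grip":-0.2},{"dx":0.008,"dy":0.002,"dz":0.252,"ax":0,"ay":0,"az":0,"grip":-0.2}]' |egrep 'pos|cont'
python3 -m jog '[{"dx":0,"dy":0,"dz":0.008,"ax":0,"ay":0,"az":0,"grip":-0.2},{"dx":0,"dy":0,"dz":0.008,"ax":0,"ay":0,"az":0,"grip":-0.2},{"dx":0,"dy":0,"dz":0.008,"ax":0,"ay":0,"az":0,"grip":-0.2}]'|egrep 'pos|cont'
python3 -m jog '[{"dx":0,"dy":0,"dz":0.008,"ax":0,"ay":0,"az":0,"grip":-0.2},{"dx":0,"dy":0,"dz":0.008,"ax":0,"ay":0,"az":0,"grip":-0.2}]'|egrep 'pos|cont'
```

```text
position: [0.6087, 0.157, 0.0149]
contact_force: [-0.4, -0.1, -0.5]
position: [0.611, 0.1577, 0.0152]
contact_force: [0.1, 1.5, -0.5]
position: [0.6105, 0.1577, 0.0125]
contact_force: [0.6, 0.7, -0.7]
```

```bash

python3 -m jog '[{"dx":0,"dy":0,"dz":0.008,"ax":0,"ay":0,"az":0,"grip":-0.2},{"dx":0,"dy":0,"dz":0.008,"ax":0,"ay":0,"az":0,"grip":-0.2}]'|egrep 'pos|cont'
python3 -m jog '[{"dx":0,"dy":0,"dz":0.004,"ax":0,"ay":0,"az":0,"grip":-0.2},{"dx":0,"dy":0,"dz":0.004,"ax":0,"ay":0,"az":0,"grip":-0.2}]'|egrep 'pos|cont'
python3 -m jog '[{"dx":0,"dy":0,"dz":0.004,"ax":0,"ay":0,"az":0,"grip":-0.2},{"dx":0,"dy":0,"dz":0.004,"ax":0,"ay":0,"az":0,"grip":-0.2}]'|egrep 'pos|cont'
```

```text
position: [0.6102, 0.1577, 0.0099]
contact_force: [-0.7, 0.1, -1.0]
position: [0.6102, 0.1577, 0.0089]
contact_force: [-1.3, 0.2, -1.0]
position: [0.6104, 0.1577, 0.0083]
contact_force: [-1.0, -0.1, 1.4]
```

```bash

python3 -m jog '[{"dx":0,"dy":0,"dz":0.002,"ax":0,"ay":0,"az":0,"grip":-0.2},{"dx":0,"dy":0,"dz":0,"ax":0,"ay":0,"az":0,"grip":0.3},{"dx":0,"dy":0,"dz":0,"ax":0,"ay":0,"az":0,"grip":0.3},{"dx":0,"dy":0,"dz":0,"ax":0,"ay":0,"az":0,"grip":0.3}]'|egrep 'pos|cont|wid'
python3 -m jog '[{"dx":0,"dy":0,"dz":-0.08,"ax":0,"ay":0,"az":0,"grip":0.3},{"dx":0,"dy":0,"dz":-0.2,"ax":0,"ay":0,"az":0,"grip":0.3},{"dx":0,"dy":0,"dz":-0.36,"ax":0,"ay":0,"az":0,"grip":0.3},{"dx":0,"dy":0,"dz":-0.5,"ax":0,"ay":0,"az":0,"grip":0.3},{"dx":0,"dy":0,"dz":-0.5,"ax":0,"ay":0,"az":0,"grip":0.3}]'|egrep 'pos|cont|wid'
python3 -m jog '[{"dx":0.6,"dy":0,"dz":0,"ax":0,"ay":0,"az":0,"grip":0.3},{"dx":0.6,"dy":0,"dz":0,"ax":0,"ay":0,"az":0,"grip":0.3},{"dx":0.6,"dy":0,"dz":0,"ax":0,"ay":0,"az":0,"grip":0.3},{"dx":0.6,"dy":0,"dz":0,"ax":0,"ay":0,"az":0,"grip":0.3},{"dx":0.6,"dy":0,"dz":0,"ax":0,"ay":0,"az":0,"grip":0.3}]'>/dev/null
python3 -m jog '[{"dx":0.4,"dy":0,"dz":0,"ax":0,"ay":0,"az":0,"grip":0.3},{"dx":0.4,"dy":0,"dz":0,"ax":0,"ay":0,"az":0,"grip":0.3},{"dx":0.4,"dy":0,"dz":0,"ax":0,"ay":0,"az":0,"grip":0.3},{"dx":0.4,"dy":0,"dz":0,"ax":0,"ay":0,"az":0,"grip":0.3},{"dx":0.4,"dy":0,"dz":0,"ax":0,"ay":0,"az":0,"grip":0.3}]'|egrep 'clock|pos'
python3 - <<'E'
from h import *
a=cam("side")[0][140:240,200:333]; b=cam("top")[0][145:245,200:333]
crop(np.vstack([a,b]),0,0,133,200,3,"f.png")
E
```

```text
position: [0.6103, 0.1577, 0.008]
contact_force: [0.3, 0.7, 0.1]
width: 0.0554
position: [0.6152, 0.1585, 0.141]
contact_force: [1.3, -0.9, 0.4]
width: 0.0558
clock: 28.07
position: [0.3622, 0.1316, 0.1334]
```

View pics/f.png

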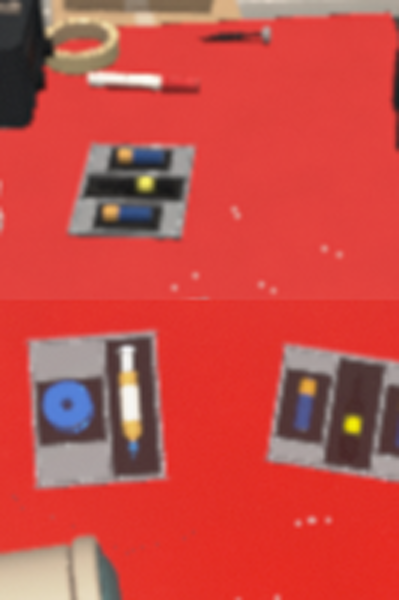

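All five pieces show in their recesses, with the spool at (67,405) and the syringe at (130,400) in the lower half. One last side look to confirm the spool is flat.

```bash
python3 - <<'E'
from h import *
crop(cam("side")[0],200,175,110,110,5,"f2.png")
E
```

```text
(no output)
```

View pics/f2.png

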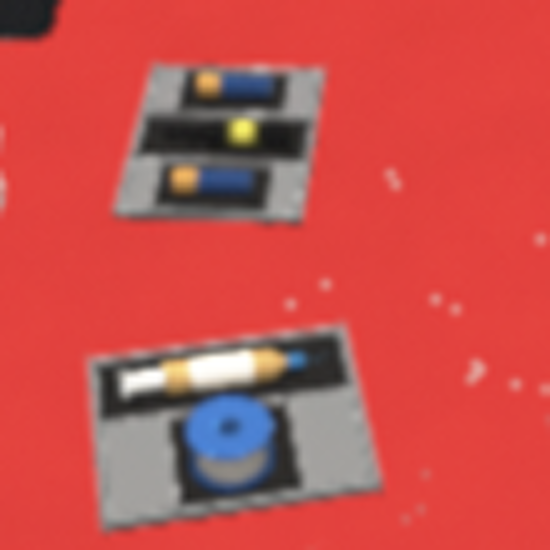

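The spool lies flat in the square recess (232,440) and everything else is seated, so I'm handing in.

```bash
python3 -c "
from rig import manip
print(manip.sign_off())"
```

```text
the job is handed in; nothing more can be done
None
```

Both kits are made up and handed in at about 28 s on the robot's clock. The last pictures show all five pieces in their recesses, and I moved none of the bystanders.

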